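# Send a meal box through the scanner arch on its hand shuttle

## Robot

A 7-joint arm with a two-finger parallel gripper is mounted at the origin on the work surface. World frame = base frame: x ahead of the robot, y to its left, z up, the work surface at z = 0. Lengths are in m, angles in rad, forces in N, time in s.
With the tool pointing down it reaches from about 0.4 to 0.85 m from the base axis. Payload 10.4 kg.
Tool frame: the origin (TCP) lies at the very end of the fingers, on their centre line; the grasp point (between the pads) lies 19 mm behind it; z points along the fingers, y is the line along which they close (so a half turn about z gives the same grasp; the last joint's range is limited). The gripper opens to 87 mm and grips with 3 to 60 N. Pads are 19 mm wide; open, the fingers measure 117 mm over their backs; the gripper's body (75 mm by 190 mm) begins 51 mm behind the grasp point.
Start: joints at [1.099, 0.332, -0.065, 1.46, 0.022, 1.35, -0.088], TCP at [0.271, -0.563, 0.223] pointing down, gripper open.
Joint ranges: [-2.6, 2.6], [-0.5, 2.12], [-1.47, 1.34], [0.16, 2.42], [-1.27, 4.41], [0.06, 2.06], [-2.6, 2.6]. Speed limits (rad/s): [2.22, 2.22, 2.79, 2.79, 3.14, 3.14, 3.14].

## Interface

Orientations are given as a unit quaternion [x, y, z, w].
In Python, from bench import * gives the robot as it stands.
- The arm moves only by the tool carry_out, never from a script. Its argument "deltas" is a list of rows, each an object with "hand": the finger opening in mm, from 0 to 87; "dp": the shift along the tool's x, y, z each as a share of 250 mm, from -1 to 1, a list of three; "spin": the turn about the tool's z as a share of pi rad, from -1 to 1. In form: [{"hand": hand, "dp": [dx, dy, dz], "spin": spin}, ...]. A call has 1 to 20 rows; each row is the pose to reach, as a shift and turn from the pose commanded when the call began, along the tool's axes at that moment, turning the shorter way round; what a row does not reach only later rows make up. A row lasts 1/10 s, in which the tool goes at most 50 mm and 8.59 degrees, less where a joint would pass 70% of its speed; a pose out of reach is approached as far as the arm can. A call with a number of a shift or a turn outside -1 to 1 is refused whole. A call with a gripper value outside its range is refused whole. The fingers move at their own pace and stop on an object; "force" is the grip in N (left out, the last holds). Time passes only in rows, so rows that repeat a pose let the fingers close. It gives the time, the measured TCP pose, the force, the opening and the grip force at its end, in the units of the state.
- read_state(): the state, without advancing time (a new reading comes with each control period).
- camera(name): name is "side" or "top" or "wrist"; returns the picture (420x560x3 uint8, red, green, blue); there is no depth.
- get_calibration(name): a dict with "fx", "fy", "cx", "cy" (pixels), "R" (3x3) and "t" (3): a world point X has camera coordinates R X + t; the wrist camera has in their place "mount" (4x4, takes a point from camera to tool coordinates, whose origin is the TCP and whose axes are the flange's). Camera axes: x right, y down, z forward; pixel columns grow to the right and rows downward; lengths in m; the calibration is good to about 2 mm. A picture is of the moment at which its call begins: read the wrist's pose just before it. get_calibration takes no time and is no camera call.
- close_job(): hands the job in; it is judged then, once.
The state is a dict: "time": time; "joint_positions": joint angles; "joint_vel": joint speeds; "joint_torque": joint torques, N m; "ee_pos": TCP position; "eef_rot": TCP orientation; "ft_force": force on the tool from outside, world axes, zero at the start; "torque": the same for the moment, N m; "width": finger opening in m; "grip_force": force on a finger pad.
Only numpy, scipy, OpenCV 4.12 (cv2) and the standard library are available. Lean on these libraries where they do the work, as an engineer would, in place of code of your own. Each camera call takes 0.05 s, during which the arm holds its last target. There are 200 camera calls.

## Task

Set the brown meal box down gently on the shuttle's two raised steel rails, centred and lying lengthwise along the track. Then slide the loaded shuttle through the white scanner arch until its yellow pointer is level with the green flag; the arch is too low for a hand to follow, so the shuttle has an orange handle to push it in by and a blue one to draw it out by on the other side. Leave the jar, the cup and the white box alone.

Things in the scene. Friction and masses are not known exactly. Their poses are not given: they have to be found in the camera images.
- meal_box: Brown cardboard meal box with a closed lid, 60 (x) x 120 (y) x 36 (z) mm, about 0.2 kg, loose, with a white label on top. Origin: centre of its underside; its long axis is its y.
- scanner: Fixed scanner line: a flat aluminium track 90 (x) x 730 (y) mm, 13 mm high, with a white arch across its middle. Origin: centre of the track's underside, on the table; its y runs along the track in the direction in which the shuttle travels.
- arch (a point): Middle of the underside of the arch's beam, 100 mm above the table. The arch is 70 mm deep along the track (35 mm either side of this point), its opening is 112 mm wide and 100 mm high, its top is 155 mm above the table. Axes as the scanner's. Box and handles pass under it; a gripper does not.
- shuttle (a joint): Travel of the shuttle along the track's +y, in m, 0 to 0.42. At 0.20 its middle is under the middle of the arch; it starts near 0, before the arch. Slides with about 2 N and stays where it is left.
- cradle (a point): Centre of the shuttle's load cradle, at the height of the tops of its rails (42 mm above the table). The shuttle is a grey plate 70 (x) x 280 (y) mm, its top 22 mm above the table, with two steel rails across it, each 44 (x) x 12 (y) mm and 20 mm high, at 30 mm before and behind this point. The axes are the track's: y along the track.
- rear_handle (a point): Top centre of the orange upright handle at the shuttle's trailing (-y) end, 125 mm from the cradle's centre; 30 (x) x 14 (y) mm and 60 mm high, its top 82 mm above the table.
- front_handle (a point): Top centre of the blue upright handle at the shuttle's leading (+y) end, 125 mm from the cradle's centre; same size as the orange one.
- pointer (a point): Tip of the small yellow pointer at the middle of the shuttle's +x side, 20 mm above the table.
- flag: Fixed green flag on a black foot standing beside the track on its +x side, beyond the arch: a post and head 10 mm wide along the track, 66 mm high in all, the head reaching 30 mm out to +x. Origin: centre of the post on the table; its y runs along the track. The pointer should come level with the post along the track.
- sauce_jar: Amber jar with a red lid, 56 mm across, 85 mm high; leave alone. Origin: centre of its underside.
- steel_cup: Open steel cup, 68 mm across, 60 mm high; leave alone. Origin: centre of its underside.
- white_box: White meal box, 90 x 90 x 30 mm, on the far side of the track; leave alone. Origin: centre of its underside.
Not all that is in view belongs to the job. Of the things that look like the flag, the largest one is meant.

How it is judged:
By the outcome, as a careful person would: the job done as asked, in the order asked, and still so for the second after the job is handed in, with the robot touching nothing.
It also fails if it takes over 59 s, if anything falls off the work surface, if the arm or the gripper's body presses on something with over 40 N, if the wrist force passes 120 N, or if a joint passes its speed limit or range.

## Working session

There is one attempt and no reset: what is moved stays moved. The work goes in short steps, Python scripts to look and compute and a tool call to move; the robot and the scene stay as the last step left them, time stands still between calls to the robot, and variables do not carry over. Pictures are saved under pics/ and viewed, at most 10 in all, crops included, and the job is handed in when it is done.

Besides the shell and the picture viewer there is one more tool, called after ">>>" in YAML: its name, and indented under it one key for each argument. carry_out: Moves the arm, as the interface text tells. Its arguments: {"type":"object","properties":{"deltas":{"type":"array","items":{"type":"object","properties":{"hand":{"type":"number"},"dp":{"type":"array","items":{"type":"number","minimum":-1,"maximum":1}},"spin":{"type":"number","minimum":-1,"maximum":1}}}},"force":{"type":"number"}},"required":["deltas"]}

```bash
mkdir -p pics
python3 - <<'E'
from bench import *
import cv2,numpy as np
s=read_state();print(s['time'],s['ee_pos'],s['eef_rot'],s['width'])
for n in('top','side'):
    cv2.imwrite(f'pics/{n}0.png',camera(n)[:,:,::-1]);c=get_calibration(n);print(n,c)
print(get_calibration('wrist'))
E
```

```text
0.0 [ 0.27097321 -0.56277254  0.22174312] [ 9.74929080e-01  2.22514655e-01 -2.07087432e-04 -6.88438838e-04] 0.08680709710297375
top {'fx': 522.0806999528268, 'fy': 522.0806999528268, 'cx': 278.5573152059454, 'cy': 203.4133873223601, 'R': array([[-0.00521621, -0.99997749, -0.00421982],
       [-0.99763816,  0.00549294, -0.06846842],
       [ 0.06849006,  0.00385271, -0.99764436]]), 't': array([-0.00847746,  0.5851357 ,  1.32918759])}
side {'fx': 444.01720310720685, 'fy': 444.01720310720685, 'cx': 283.5084706022458, 'cy': 206.05779813786805, 'R': array([[-0.90177041, -0.4320109 ,  0.01329296],
       [-0.29506155,  0.59284893, -0.74931224],
       [ 0.31583034, -0.67962985, -0.66208343]]), 't': array([0.48439629, 0.24833124, 0.83917705])}
{'fx': 305.1303044244426, 'fy': 305.1303044244426, 'cx': 284.30143867711496, 'cy': 205.1102794868461, 'mount': array([[-3.34697487e-04, -9.66436077e-01, -2.56906980e-01,
         6.87759367e-02],
       [ 9.99999882e-01, -4.14188031e-04,  2.55301775e-04,
        -9.93135868e-04],
       [-3.53140642e-04, -2.56906864e-01,  9.66436101e-01,
        -1.61345766e-01],
       [ 0.00000000e+00,  0.00000000e+00,  0.00000000e+00,
         1.00000000e+00]])}
```

View pics/top0.png

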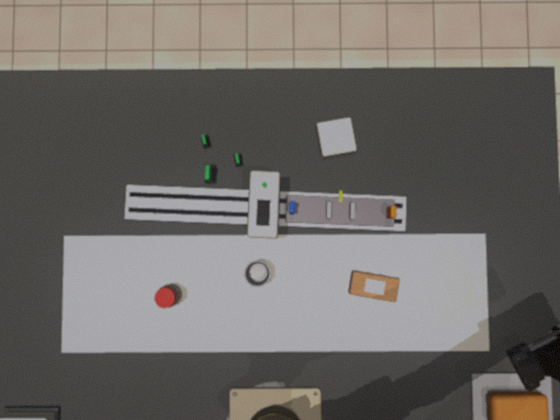

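View pics/side0.png

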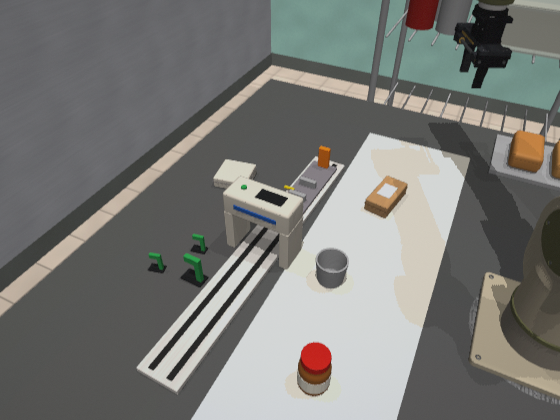

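The top view shows the box at about (374,287), the orange handle at (392,212), the blue one at (293,208), the pointer at (340,196), and the largest flag at (209,173). The side view agrees: the biggest flag is the one nearest the track.

```bash
cat > h.py <<'E'
from bench import *
import cv2,numpy as np
from scipy.spatial.transform import Rotation as Ro
def cam(n):
    s=read_state();im=camera(n);c=get_calibration(n)
    if n=='wrist':
        T=np.eye(4);T[:3,:3]=Ro.from_quat(s['eef_rot']).as_matrix();T[:3,3]=s['ee_pos'];M=T@c['mount']
        R=M[:3,:3];o=M[:3,3]
    else: R=np.array(c['R']).T;o=-R@c['t']
    return im,c,R,o
def ray(v,uv,z):
    im,c,R,o=v;uv=np.atleast_2d(uv).astype(float)
    d=np.c_[(uv[:,0]-c['cx'])/c['fx'],(uv[:,1]-c['cy'])/c['fy'],np.ones(len(uv))]@R.T
    return o+d*((z-o[2])/d[:,2])[:,None]
HSV=dict(orange=((5,120,90),(20,255,255)),blue=((105,120,60),(125,255,255)),yellow=((25,120,90),(34,255,255)),green=((50,120,40),(75,255,255)))
def blobs(v,col,amin=8,roi=None):
    m=cv2.inRange(cv2.cvtColor(v[0],cv2.COLOR_RGB2HSV),*map(np.array,HSV[col]))
    cs=cv2.findContours(m,cv2.RETR_EXTERNAL,cv2.CHAIN_APPROX_NONE)[0]
    return sorted([c for c in cs if cv2.contourArea(c)>=amin],key=cv2.contourArea,reverse=True)
def rect(v,c,z):
    P=ray(v,c[:,0,:],z)[:,:2]
    r=cv2.minAreaRect((P*1000).astype(np.float32))
    return [np.round(x,1) for x in r]
E
python3 - <<'E'
from h import *
v=cam('top')
for col,z in(('orange',.036),('orange',.082),('blue',.082),('yellow',.02),('green',.066)):
    for c in blobs(v,col,4)[:6]:
        print(col,z,cv2.boundingRect(c),cv2.contourArea(c),rect(v,c,z))
hsv=cv2.cvtColor(v[0],cv2.COLOR_RGB2HSV)
cv2.imwrite('pics/z.png',cv2.resize(v[0][150:310,120:420,::-1],None,fx=2.6,fy=2.6,interpolation=2))
E
```

```text
orange 0.036 (491, 395, 57, 25) 1287.5 [array([  74.2, -605.8]), array([138.9,  58.2]), np.float64(89.8)]
orange 0.036 (350, 272, 48, 28) 906.5 [array([ 374.4, -250.9]), array([115.3,  54.4]), np.float64(79.7)]
orange 0.036 (390, 205, 7, 13) 55.5 [array([ 563. , -303.3]), array([15.3, 30.8]), np.float64(88.9)]
orange 0.082 (491, 395, 57, 25) 1287.5 [array([  88.7, -585.4]), array([134.1,  56.2]), np.float64(89.8)]
orange 0.082 (350, 272, 48, 28) 906.5 [array([ 378.5, -242.8]), array([111.3,  52.5]), np.float64(79.7)]
orange 0.082 (390, 205, 7, 13) 55.5 [array([ 560.6, -293.4]), array([14.8, 29.7]), np.float64(88.9)]
blue 0.082 (290, 202, 5, 12) 41.5 [array([570.6, -44.9]), array([ 9.9, 27.2]), np.float64(89.6)]
yellow 0.02 (339, 190, 4, 12) 19.5 [array([ 604.7, -171.9]), array([ 7.8, 28.6]), np.float64(89.2)]
green 0.066 (205, 165, 5, 16) 55.5 [array([660.6, 167.3]), array([37.9, 10. ]), np.float64(0.2)]
green 0.066 (202, 135, 5, 11) 27.5 [array([743.1, 175.2]), array([25.6, 10.1]), np.float64(0.3)]
green 0.066 (235, 154, 5, 10) 27.0 [array([695.6,  92. ]), array([22.9, 10. ]), np.float64(0.0)]
```

View pics/z.png

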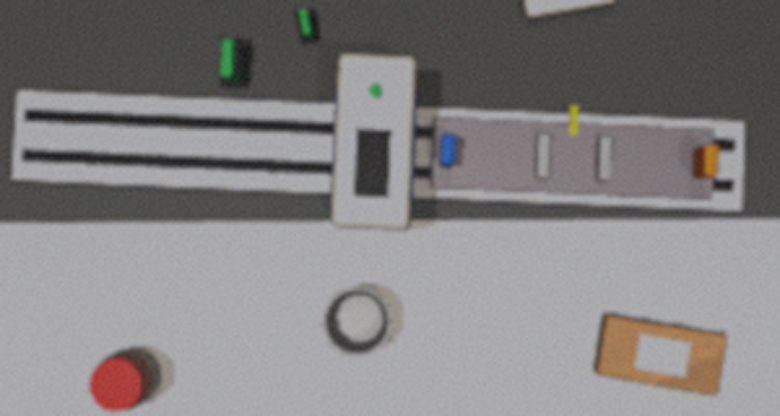

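```bash
cat >> h.py <<'E'
def go(x,y,z,a):  # a: wanted direction of tool y in deg (mod 180)
    s=read_state();R=Ro.from_quat(s['eef_rot']).as_matrix()
    d=R.T@(np.array([x,y,z])-s['ee_pos'])/.25
    cur=np.degrees(np.arctan2(R[1,1],R[0,1]))
    t=-((a-cur+90)%180-90)
    print('dp',np.round(d,4),'spin',round(t/180,4),'toolY',round(cur,2),'tilt',np.round(R[:,2],4))
E
python3 -c "
from h import *
go(.36,-.25,.2,-10.3)"
```

```text
dp [ 0.8637 -0.973   0.0888] spin -0.2999 toolY -64.29 tilt [-5.e-04  9.e-04 -1.e+00]
```

>>> carry_out:
  deltas:
    - {"hand":87,"dp":[0.216,-0.243,0.02],"spin":-0.045}
    - {"hand":87,"dp":[0.324,-0.365,0.03],"spin":-0.09}
    - {"hand":87,"dp":[0.432,-0.487,0.04],"spin":-0.135}
    - {"hand":87,"dp":[0.54,-0.608,0.05],"spin":-0.18}
    - {"hand":87,"dp":[0.648,-0.73,0.06],"spin":-0.225}
    - {"hand":87,"dp":[0.756,-0.85,0.07],"spin":-0.27}
    - {"hand":87,"dp":[0.864,-0.973,0.09],"spin":-0.3}
    - {"hand":87,"dp":[0.864,-0.973,0.09],"spin":-0.3}
    - {"hand":87,"dp":[0.864,-0.973,0.09],"spin":-0.3}
    - {"hand":87,"dp":[0.864,-0.973,0.09],"spin":-0.3}
    - {"hand":87,"dp":[0.864,-0.973,0.09],"spin":-0.3}

```text
time: 1.25
ee_pos: [0.3599, -0.2513, 0.2]
eef_rot: [0.768, 0.64, 0.0, -0.0]
ft_force: [-0.2, -0.1, 0.1]
width: 0.0867
grip_force: 0.0
```

Run:
```python
from h import *
v=cam('wrist')
cv2.imwrite('pics/w1.png',v[0][:,:,::-1])
for col,z in(('orange',.036),('orange',.082),('blue',.082),('yellow',.02)):
    for c in blobs(v,col,30)[:4]: print(col,z,cv2.boundingRect(c),rect(v,c,z))
go(.374,-.251,.2,-10.3)
```

```text
orange 0.036 (452, 187, 63, 28) [array([ 570.5, -302.8]), array([25.5, 73.4]), np.float64(62.6)]
orange 0.036 (455, 249, 17, 53) [array([ 547.4, -389. ]), array([16.9, 69.9]), np.float64(0.8)]
orange 0.036 (274, 317, 37, 10) [array([ 337.9, -414.4]), array([12.7, 44.4]), np.float64(79.5)]
orange 0.036 (98, 248, 16, 54) [array([ 132.6, -311.7]), array([71.2, 15. ]), np.float64(67.3)]
orange 0.082 (452, 187, 63, 28) [array([ 542.3, -285.7]), array([21.9, 63. ]), np.float64(62.6)]
orange 0.082 (455, 249, 17, 53) [array([ 522.4, -359.8]), array([14.5, 60. ]), np.float64(0.8)]
orange 0.082 (274, 317, 37, 10) [array([ 342.6, -381.6]), array([10.9, 38.1]), np.float64(79.5)]
orange 0.082 (98, 248, 16, 54) [array([ 166.3, -293.4]), array([61.1, 12.9]), np.float64(67.3)]
yellow 0.02 (488, 66, 29, 12) [array([ 602.6, -171.6]), array([ 8.6, 28.8]), np.float64(87.3)]
dp [ 0.0109  0.0553 -0.0001] spin -0.0007 toolY -10.42 tilt [-1.e-04  2.e-04 -1.e+00]
```

View pics/w1.png

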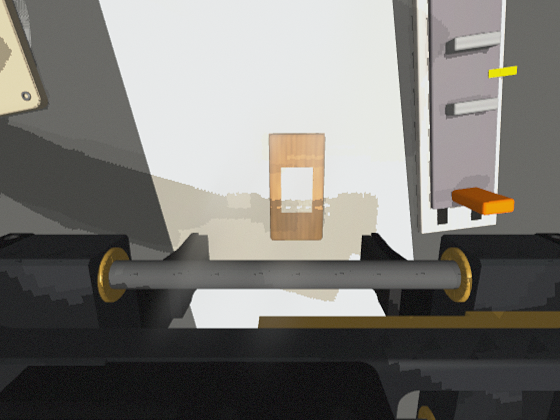

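Wrist view: the box lies nearly straight, with top corners at (269,134), (324,134), (323,240) and (269,240). The handle and pointer are at the right.

Run:
```python
from h import *
v=cam('wrist')
P=ray(v,[(269,134),(324,134),(323,240),(269,240)],.036);print(P.round(4),P.mean(0))
print([np.linalg.norm(P[i]-P[i-1]).round(4) for i in range(4)])
m=(P[0]+P[1]-P[2]-P[3])/2;print('long axis deg',np.degrees(np.arctan2(m[1],m[0])))
# rails and shuttle: corners from image, orange handle top
print(ray(v,[(489,72),(517,71)],.02).round(4))
c=P.mean(0);go(c[0],c[1],.2,-10.3)
```

```text
[[ 0.3536 -0.189   0.036 ]
 [ 0.4098 -0.1994  0.036 ]
 [ 0.3912 -0.3154  0.036 ]
 [ 0.3308 -0.3043  0.036 ]] [ 0.37135095 -0.25202748  0.036     ]
[np.float64(0.1175), np.float64(0.0571), np.float64(0.1176), np.float64(0.0614)]
long axis deg 79.87451749843349
[[ 0.5893 -0.1692  0.02  ]
 [ 0.6178 -0.1735  0.02  ]]
dp [ 0.0042  0.0455 -0.0002] spin -0.0005 toolY -10.39 tilt [-1.e-04  3.e-04 -1.e+00]
```

>>> carry_out:
  deltas:
    - {"hand":87,"dp":[0.004,0.05,0.15],"spin":0}
    - {"hand":87,"dp":[0.004,0.05,0.3],"spin":0}
    - {"hand":87,"dp":[0.004,0.05,0.45],"spin":0}
    - {"hand":87,"dp":[0.004,0.05,0.58],"spin":0}
    - {"hand":87,"dp":[0.004,0.05,0.68],"spin":0}
    - {"hand":87,"dp":[0.004,0.05,0.74],"spin":0}
    - {"hand":87,"dp":[0.004,0.05,0.76],"spin":0}
    - {"hand":87,"dp":[0.004,0.05,0.76],"spin":0}
    - {"hand":55,"dp":[0.004,0.05,0.76],"spin":0}
    - {"hand":55,"dp":[0.004,0.05,0.76],"spin":0}
    - {"hand":50,"dp":[0.004,0.05,0.76],"spin":0}
    - {"hand":50,"dp":[0.004,0.05,0.76],"spin":0}
    - {"hand":50,"dp":[0.004,0.05,0.76],"spin":0}
    - {"hand":50,"dp":[0.004,0.05,0.76],"spin":0}
  force: 15

```text
time: 2.75
ee_pos: [0.373, -0.2517, 0.0104]
eef_rot: [0.768, 0.641, 0.0, 0.0]
ft_force: [-1.0, 1.3, 4.8]
width: 0.0603
grip_force: 15.0
```

>>> carry_out:
  deltas:
    - {"hand":50,"dp":[0,0,-0.05],"spin":0}
    - {"hand":50,"dp":[0,0,-0.15],"spin":0}
    - {"hand":50,"dp":[0,0,-0.3],"spin":0}
    - {"hand":50,"dp":[0,0.0,-0.45],"spin":0}
    - {"hand":50,"dp":[0,0.05,-0.6],"spin":0}
    - {"hand":50,"dp":[-0.1,0.15,-0.75],"spin":-0.02}
    - {"hand":50,"dp":[-0.15,0.25,-0.85],"spin":-0.04}
    - {"hand":50,"dp":[-0.2,0.3,-0.85],"spin":-0.045}
    - {"hand":50,"dp":[-0.2,0.3,-0.85],"spin":-0.045}
    - {"hand":50,"dp":[-0.2,0.3,-0.85],"spin":-0.045}
    - {"hand":50,"dp":[-0.2,0.3,-0.85],"spin":-0.045}

```text
time: 3.85
ee_pos: [0.4369, -0.3131, 0.2222]
eef_rot: [0.72, 0.694, -0.0, -0.001]
ft_force: [-0.4, 0.3, -3.8]
width: 0.0596
grip_force: 15.0
```

Run:
```python
from h import *
s=read_state();print(s['ee_pos'],s['ft_force'],s['width'])
v=cam('wrist')
cv2.imwrite('pics/w2.png',v[0][:,:,::-1])
go(.5656,-.169,.2,-2.3)
for col,z in(('orange',.082),('blue',.082),('yellow',.02)):
    for c in blobs(v,col,30)[:4]: print(col,z,cv2.boundingRect(c),rect(v,c,z))
```

```text
[ 0.43692168 -0.3131307   0.22220364] [-0.4035853   0.32517565 -3.82663861] 0.059629691061479036
dp [0.5961 0.4922 0.0893] spin 0.0007 toolY -2.17 tilt [-8.e-04  5.e-04 -1.e+00]
orange 0.082 (229, 153, 120, 107) [array([ 437.4, -326.5]), array([112.5, 121.9]), np.float64(87.8)]
orange 0.082 (227, 289, 131, 38) [array([ 439.7, -442.5]), array([ 47.2, 146.9]), np.float64(87.9)]
orange 0.082 (376, 160, 46, 20) [array([ 549.3, -290.7]), array([18.9, 45.4]), np.float64(87.8)]
orange 0.082 (150, 262, 10, 40) [array([ 288.3, -404.4]), array([47.4,  8.5]), np.float64(86.0)]
yellow 0.02 (420, 46, 28, 9) [array([ 602.6, -171.3]), array([ 7.9, 29.2]), np.float64(87.8)]
```

View pics/w2.png

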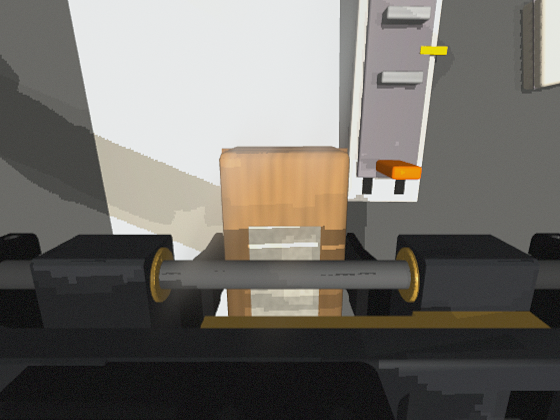

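Wrist view: box held squarely. The rails are near (408,13) and (402,77), the pointer tip at (447,50), and the orange handle near (400,170).

Run:
```python
from h import *
v=cam('wrist')
print(np.round(ray(v,[(356,5),(348,200),(443,5),(417,200)],.013),4))
print('tip',ray(v,[(447,50)],.02).round(4))
b=blobs(v,'yellow',30)[0][:,0,:]; print('tip2',ray(v,[(b[:,0].max(), b[b[:,0]>440][:,1].mean())],.02).round(4))
im=v[0]; cv2.imwrite('pics/w2z.png',cv2.resize(im[0:210,340:460,::-1],None,fx=4,fy=2.8571*1.0,interpolation=0) if 0 else cv2.resize(im[0:200,340:460,::-1],None,fx=3,fy=3,interpolation=0))
```

```text
[[ 0.5194 -0.1229  0.013 ]
 [ 0.5141 -0.3378  0.013 ]
 [ 0.6124 -0.1264  0.013 ]
 [ 0.6004 -0.3411  0.013 ]]
tip [[ 0.6176 -0.1721  0.02  ]]
tip2 [[ 0.6176 -0.1721  0.02  ]]
```

View pics/w2z.png

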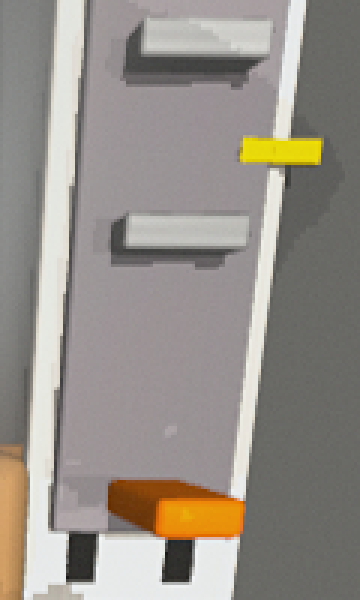

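The zoom gives clean top faces: rail 1 is crop x 140–272, y 18–53. Rail 2 is x 124–248, y 213–246, and the orange top is x 160–242, y 498–536.

Run:
```python
from h import *
v=cam('wrist')
q=lambda L,z:ray(v,np.array(L)/3+[340,0],z)
r1=q([(143,18),(272,18),(272,53),(140,53)],.042);r2=q([(127,213),(248,213),(248,246),(124,246)],.042)
h=q([(163,498),(242,498),(242,536),(158,536)],.082)
for n,p in(('r1',r1),('r2',r2),('h',h)):print(n,p.mean(0).round(4),(p[1]-p[0]).round(4),(p[2]-p[1]).round(4))
c=(r1+r2).mean(0)/2;a=r1.mean(0)-h.mean(0);print('cradle',c,'axis yaw',np.degrees(np.arctan2(-a[0],a[1])))
# also top view
t=cam('top');Q=lambda L,z:ray(t,np.array(L)/2.6+[120,150],z)
print('top rails',Q([(543,155),(605,158)],.042).round(4),'track ends',Q([(16,91),(12,178),(744,121),(741,210)],.013).round(4))
print('tophandles',Q([(446,150),(709,161)],.082).round(4),'arch top',Q([(339,54),(415,58),(408,228),(331,224)],.155).mean(0).round(4))
go(c[0],c[1],.1,-2.5)
```

```text
r1 [ 0.5658 -0.1404  0.042 ] [ 0.0424 -0.0016  0.    ] [ 0.0009 -0.0103  0.    ]
r2 [ 0.5628 -0.2     0.042 ] [ 0.0418 -0.0016  0.    ] [ 0.0008 -0.0107  0.    ]
h [ 0.5585 -0.2942  0.082 ] [ 0.026 -0.001  0.   ] [ 0.001  -0.0127  0.    ]
cradle [ 0.56428665 -0.17021067  0.042     ] axis yaw -2.7192826921222477
top rails [[ 0.5671 -0.1393  0.042 ]
 [ 0.5638 -0.1998  0.042 ]] track ends [[ 0.6359  0.3855  0.013 ]
 [ 0.5486  0.3882  0.013 ]
 [ 0.6016 -0.3431  0.013 ]
 [ 0.5129 -0.3382  0.013 ]]
tophandles [[ 0.5701 -0.0438  0.082 ]
 [ 0.5583 -0.2926  0.082 ]] arch top [0.5744 0.0227 0.155 ]
dp [0.5926 0.4859 0.4902] spin 0.0018 toolY -2.17 tilt [-2.e-04 -1.e-04 -1.e+00]
```

>>> carry_out:
  deltas:
    - {"hand":50,"dp":[0.1,0.1,0],"spin":0.003}
    - {"hand":50,"dp":[0.22,0.2,0.02],"spin":0.003}
    - {"hand":50,"dp":[0.34,0.3,0.05],"spin":0.003}
    - {"hand":50,"dp":[0.45,0.4,0.1],"spin":0.003}
    - {"hand":50,"dp":[0.54,0.46,0.17],"spin":0.003}
    - {"hand":50,"dp":[0.594,0.489,0.25],"spin":0.003}
    - {"hand":50,"dp":[0.594,0.489,0.35],"spin":0.003}
    - {"hand":50,"dp":[0.594,0.489,0.44],"spin":0.003}
    - {"hand":50,"dp":[0.594,0.489,0.52],"spin":0.003}
    - {"hand":50,"dp":[0.594,0.489,0.58],"spin":0.003}
    - {"hand":50,"dp":[0.594,0.489,0.62],"spin":0.003}
    - {"hand":50,"dp":[0.594,0.489,0.64],"spin":0.003}
    - {"hand":50,"dp":[0.594,0.489,0.64],"spin":0.003}
    - {"hand":50,"dp":[0.594,0.489,0.64],"spin":0.003}
    - {"hand":50,"dp":[0.594,0.489,0.64],"spin":0.003}

```text
time: 5.55
ee_pos: [0.566, -0.1705, 0.0635]
eef_rot: [0.724, 0.69, 0.0, 0.001]
ft_force: [0.0, 0.3, -3.2]
width: 0.06
grip_force: 15.0
```

Run:
```python
from h import *
go(.565,-.170,.053,-2.75)
s=read_state();print(s['ee_pos'],s['ft_force'])
```

```text
dp [ 0.0018 -0.0042  0.0418] spin 0.0001 toolY -2.73 tilt [ 1.4e-03 -5.0e-04 -1.0e+00]
[ 0.56600896 -0.17048998  0.06345409] [ 0.02114939  0.25786384 -3.21736342]
```

Slow final descent, a millimetre or so per row.

>>> carry_out:
  deltas:
    - {"hand":50,"dp":[0.002,-0.004,0.012],"spin":0}
    - {"hand":50,"dp":[0.002,-0.004,0.022],"spin":0}
    - {"hand":50,"dp":[0.002,-0.004,0.03],"spin":0}
    - {"hand":50,"dp":[0.002,-0.004,0.035],"spin":0}
    - {"hand":50,"dp":[0.002,-0.004,0.039],"spin":0}
    - {"hand":50,"dp":[0.002,-0.004,0.041],"spin":0}
    - {"hand":50,"dp":[0.002,-0.004,0.041],"spin":0}
    - {"hand":50,"dp":[0.002,-0.004,0.041],"spin":0}

```text
time: 6.35
ee_pos: [0.5645, -0.1698, 0.0525]
eef_rot: [0.724, 0.69, -0.0, 0.0]
ft_force: [-2.4, -0.1, 1.3]
width: 0.0601
grip_force: 15.0
```

>>> carry_out:
  deltas:
    - {"hand":64,"dp":[0,0,0],"spin":0}
    - {"hand":68,"dp":[0,0,0],"spin":0}
    - {"hand":76,"dp":[0,0,0],"spin":0}
    - {"hand":84,"dp":[0,0,0],"spin":0}
    - {"hand":87,"dp":[0,0,0],"spin":0}
    - {"hand":87,"dp":[0,0,-0.05],"spin":0}
    - {"hand":87,"dp":[0,0,-0.15],"spin":0}
    - {"hand":87,"dp":[0,0,-0.3],"spin":0}
    - {"hand":87,"dp":[-0.1,0,-0.45],"spin":0}
    - {"hand":87,"dp":[-0.25,0,-0.55],"spin":0}
    - {"hand":87,"dp":[-0.4,0,-0.6],"spin":0}
    - {"hand":87,"dp":[-0.5,0,-0.6],"spin":0}
    - {"hand":87,"dp":[-0.5,0,-0.6],"spin":0}
    - {"hand":87,"dp":[-0.5,0,-0.6],"spin":0}
    - {"hand":87,"dp":[-0.5,0,-0.6],"spin":0}

```text
time: 7.85
ee_pos: [0.5589, -0.2932, 0.2027]
eef_rot: [0.723, 0.691, 0.0, -0.0]
ft_force: [0.1, 0.0, 0.4]
width: 0.0871
grip_force: 0.0
```

Run:
```python
from h import *
s=read_state();print(s['ee_pos'],s['ft_force'])
v=cam('wrist')
cv2.imwrite('pics/w3.png',v[0][:,:,::-1])
go(.5585,-.294,.05,-2.75)
```

```text
[ 0.55888569 -0.29320504  0.20267528] [0.09842061 0.03681485 0.41104647]
dp [-0.0038 -0.0017  0.6105] spin 0.0008 toolY -2.61 tilt [ 3.e-04  4.e-04 -1.e+00]
```

View pics/w3.png

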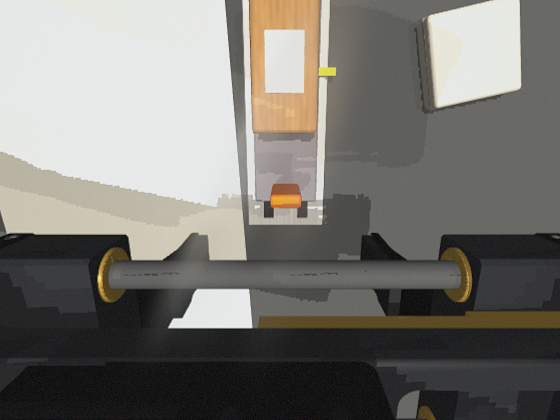

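The box rests on the rails, aligned with the track: sides at columns 251 and 318, near edge at row 131, label at (285,61). The orange handle top is near (286,200).

Run:
```python
from h import *
v=cam('wrist')
print('label',ray(v,[(265,30),(304,30),(304,93),(265,93)],.078).mean(0).round(4))
print('near edge/sides',ray(v,[(252,131),(317,131),(250,40),(319,40)],.078).round(4))
print('handle',ray(v,[(271,195),(300,195),(301,207),(271,207)],.082).round(4))
print('ptr',ray(v,[(335,71.5)],.02).round(4))
```

```text
label [ 0.5632 -0.1715  0.078 ]
near edge/sides [[ 0.531  -0.2277  0.078 ]
 [ 0.5901 -0.2304  0.078 ]
 [ 0.5347 -0.1528  0.078 ]
 [ 0.5932 -0.1554  0.078 ]]
handle [[ 0.5451 -0.2872  0.082 ]
 [ 0.5725 -0.2885  0.082 ]
 [ 0.5731 -0.3003  0.082 ]
 [ 0.5444 -0.299   0.082 ]]
ptr [[ 0.616  -0.1723  0.02  ]]
```

>>> carry_out:
  deltas:
    - {"hand":70,"dp":[-0.003,0,0.15],"spin":0.001}
    - {"hand":60,"dp":[-0.003,0,0.3],"spin":0.001}
    - {"hand":60,"dp":[-0.003,0,0.43],"spin":0.001}
    - {"hand":60,"dp":[-0.003,0,0.53],"spin":0.001}
    - {"hand":60,"dp":[-0.003,0,0.58],"spin":0.001}
    - {"hand":60,"dp":[-0.003,0,0.6],"spin":0.001}
    - {"hand":60,"dp":[-0.003,0,0.6],"spin":0.001}
    - {"hand":45,"dp":[-0.003,0,0.6],"spin":0.001}
    - {"hand":38,"dp":[-0.003,0,0.6],"spin":0.001}
    - {"hand":34,"dp":[-0.003,0,0.6],"spin":0.001}
    - {"hand":25,"dp":[-0.003,0,0.6],"spin":0.001}
    - {"hand":25,"dp":[-0.003,0,0.6],"spin":0.001}
    - {"hand":25,"dp":[-0.003,0,0.6],"spin":0.001}
    - {"hand":25,"dp":[-0.003,0,0.6],"spin":0.001}
  force: 10

```text
time: 9.35
ee_pos: [0.5599, -0.2955, 0.0528]
eef_rot: [0.725, 0.689, 0.001, 0.001]
ft_force: [5.8, -1.4, -3.5]
width: 0.0298
grip_force: 10.0
```

Run:
```python
from h import *
s=read_state();print(s['ee_pos'],s['ft_force'],s['width'],s['grip_force'])
p=s['ee_pos'];u=np.array([np.sin(np.radians(2.75)),np.cos(np.radians(2.75))])*.18
go(p[0]+u[0],p[1]+u[1],p[2],-2.75)
```

```text
[ 0.55992489 -0.29553891  0.05281531] [ 5.79535587 -1.37323966 -3.47435871] 0.029786866332087502 10.005496045523614
dp [ 7.2e-01 -1.7e-03 -4.0e-04] spin -0.0008 toolY -2.89 tilt [ 3.e-03 -7.e-04 -1.e+00]
```

>>> carry_out:
  deltas:
    - {"hand":25,"dp":[0.01,0,0],"spin":0}
    - {"hand":25,"dp":[0.03,0,0],"spin":0}
    - {"hand":25,"dp":[0.06,0,0],"spin":0}
    - {"hand":25,"dp":[0.1,0,0],"spin":0}
    - {"hand":25,"dp":[0.15,0,0],"spin":0}
    - {"hand":25,"dp":[0.2,0,0],"spin":0}
    - {"hand":25,"dp":[0.25,0,0],"spin":0}
    - {"hand":25,"dp":[0.3,0,0],"spin":0}
    - {"hand":25,"dp":[0.35,0,0],"spin":0}
    - {"hand":25,"dp":[0.4,0,0],"spin":0}
    - {"hand":25,"dp":[0.45,0,0],"spin":0}
    - {"hand":25,"dp":[0.5,0,0],"spin":0}
    - {"hand":25,"dp":[0.55,0,0],"spin":0}
    - {"hand":25,"dp":[0.6,0,0],"spin":0}
    - {"hand":25,"dp":[0.65,0,0],"spin":0}
    - {"hand":25,"dp":[0.68,0,0],"spin":0}
    - {"hand":25,"dp":[0.705,0,0],"spin":0}
    - {"hand":25,"dp":[0.715,0,0],"spin":0}
    - {"hand":25,"dp":[0.72,0,0],"spin":0}
    - {"hand":25,"dp":[0.72,0,0],"spin":0}

```text
time: 11.35
ee_pos: [0.5686, -0.1158, 0.0528]
eef_rot: [0.725, 0.689, 0.001, 0.001]
ft_force: [5.3, -1.6, 0.3]
width: 0.0299
grip_force: 10.0
```

>>> carry_out:
  deltas:
    - {"hand":25,"dp":[0,0,0],"spin":0}
    - {"hand":34,"dp":[0,0,0],"spin":0}
    - {"hand":42,"dp":[0,0,0],"spin":0}
    - {"hand":55,"dp":[0,0,0],"spin":0}
    - {"hand":60,"dp":[0,0,0],"spin":0}
    - {"hand":60,"dp":[0,0,-0.1],"spin":0}
    - {"hand":60,"dp":[0,0,-0.25],"spin":0}
    - {"hand":60,"dp":[0,0,-0.4],"spin":0}
    - {"hand":60,"dp":[0,0,-0.6],"spin":0}
    - {"hand":60,"dp":[0.0,0,-0.75],"spin":0}
    - {"hand":60,"dp":[0.1,0,-0.8],"spin":0}
    - {"hand":60,"dp":[0.25,0,-0.8],"spin":0}
    - {"hand":60,"dp":[0.4,0,-0.8],"spin":0}
    - {"hand":60,"dp":[0.55,0,-0.8],"spin":0}
    - {"hand":60,"dp":[0.7,0,-0.8],"spin":0}
    - {"hand":60,"dp":[0.85,0,-0.8],"spin":0}
    - {"hand":60,"dp":[1,0,-0.8],"spin":0}
    - {"hand":60,"dp":[1,0,-0.8],"spin":0}
    - {"hand":60,"dp":[1,0,-0.8],"spin":0}

```text
time: 13.25
ee_pos: [0.58, 0.1348, 0.2521]
eef_rot: [0.724, 0.69, -0.0, -0.0]
ft_force: [-0.0, -1.0, -0.9]
width: 0.06
grip_force: 0.0
```

Run:
```python
from h import *
s=read_state();print(s['ee_pos'],s['ft_force'])
v=cam('wrist')
cv2.imwrite('pics/w4.png',v[0][:,:,::-1])
for col,z in(('blue',.082),('green',.066)):
    for c in blobs(v,col,30)[:4]: print(col,z,cv2.boundingRect(c),rect(v,c,z))
t=cam('top')
for col,z in(('blue',.082),('orange',.082)):
    for c in blobs(t,col,8)[:4]: print('top',col,z,cv2.boundingRect(c),rect(t,c,z))
```

```text
[0.57997104 0.13476013 0.25209624] [-0.00251101 -0.9923328  -0.90008212]
blue 0.082 (272, 183, 26, 12) [array([578.7, 135.9]), array([12.4, 27.7]), np.float64(87.2)]
green 0.066 (339, 149, 33, 12) [array([660.2, 167.5]), array([11.6, 36.4]), np.float64(84.8)]
green 0.066 (403, 134, 34, 11) [array([731.4, 180.7]), array([36.6,  9.5]), np.float64(3.7)]
green 0.066 (364, 201, 28, 15) [array([686.2, 102.3]), array([15.5, 34.3]), np.float64(75.1)]
top orange 0.082 (491, 395, 57, 25) [array([  88.7, -585.3]), array([134.4,  56.2]), np.float64(89.8)]
top orange 0.082 (280, 196, 15, 24) [array([570.7, -32.8]), array([32.8, 56.7]), np.float64(86.8)]
top orange 0.082 (317, 203, 7, 12) [array([ 567.7, -113.9]), array([14.8, 27.2]), np.float64(89.4)]
```

View pics/w4.png

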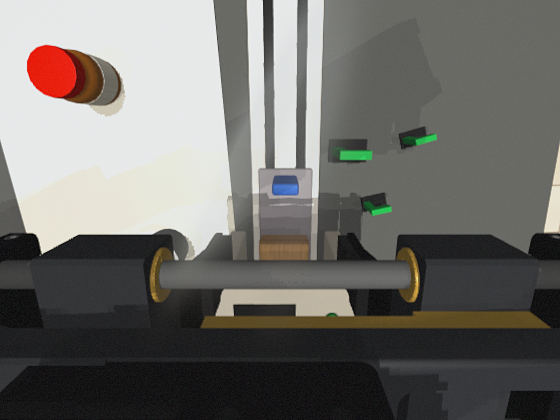

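The blue handle top is at (285,185), clear of the arch. The target flag's head is at (355,155), which agrees with the top view.

```bash
python3 -c "
from h import *
go(.5797,.1365,.053,-2.75)"
```

```text
dp [ 0.0163 -0.0036  0.7964] spin -0.0014 toolY -3.0 tilt [-3.e-04 -9.e-04 -1.e+00]
```

>>> carry_out:
  deltas:
    - {"hand":60,"dp":[0.006,-0.003,0.15],"spin":-0.001}
    - {"hand":60,"dp":[0.006,-0.003,0.3],"spin":-0.001}
    - {"hand":60,"dp":[0.006,-0.003,0.45],"spin":-0.001}
    - {"hand":60,"dp":[0.006,-0.003,0.6],"spin":-0.001}
    - {"hand":60,"dp":[0.006,-0.003,0.7],"spin":-0.001}
    - {"hand":60,"dp":[0.006,-0.003,0.77],"spin":-0.001}
    - {"hand":60,"dp":[0.006,-0.003,0.796],"spin":-0.001}
    - {"hand":60,"dp":[0.006,-0.003,0.796],"spin":-0.001}
    - {"hand":45,"dp":[0.006,-0.003,0.796],"spin":-0.001}
    - {"hand":38,"dp":[0.006,-0.003,0.796],"spin":-0.001}
    - {"hand":34,"dp":[0.006,-0.003,0.796],"spin":-0.001}
    - {"hand":25,"dp":[0.006,-0.003,0.796],"spin":-0.001}
    - {"hand":25,"dp":[0.006,-0.003,0.796],"spin":-0.001}
    - {"hand":25,"dp":[0.006,-0.003,0.796],"spin":-0.001}
    - {"hand":25,"dp":[0.006,-0.003,0.796],"spin":-0.001}
  force: 10

```text
time: 14.85
ee_pos: [0.5806, 0.1356, 0.0537]
eef_rot: [0.724, 0.69, 0.001, 0.001]
ft_force: [4.8, -0.8, -1.4]
width: 0.0301
grip_force: 10.0
```

Run:
```python
from h import *
s=read_state();print(s['ee_pos'],s['ft_force'],s['width'],s['grip_force'])
p=s['ee_pos'];u=np.array([np.sin(np.radians(2.75)),np.cos(np.radians(2.75))])*.15
go(p[0]+u[0],p[1]+u[1],p[2],-2.75)
```

```text
[0.58061248 0.13555762 0.05374051] [ 4.83753713 -0.84924447 -1.42088533] 0.030131325357793046 10.004180537689535
dp [6.e-01 1.e-04 2.e-04] spin 0.0 toolY -2.74 tilt [ 2.1e-03  3.0e-04 -1.0e+00]
```

>>> carry_out:
  deltas:
    - {"hand":25,"dp":[0.01,0,0],"spin":0}
    - {"hand":25,"dp":[0.03,0,0],"spin":0}
    - {"hand":25,"dp":[0.06,0,0],"spin":0}
    - {"hand":25,"dp":[0.1,0,0],"spin":0}
    - {"hand":25,"dp":[0.14,0,0],"spin":0}
    - {"hand":25,"dp":[0.18,0,0],"spin":0}
    - {"hand":25,"dp":[0.22,0,0],"spin":0}
    - {"hand":25,"dp":[0.26,0,0],"spin":0}
    - {"hand":25,"dp":[0.3,0,0],"spin":0}
    - {"hand":25,"dp":[0.34,0,0],"spin":0}
    - {"hand":25,"dp":[0.38,0,0],"spin":0}
    - {"hand":25,"dp":[0.42,0,0],"spin":0}
    - {"hand":25,"dp":[0.46,0,0],"spin":0}
    - {"hand":25,"dp":[0.5,0,0],"spin":0}
    - {"hand":25,"dp":[0.54,0,0],"spin":0}
    - {"hand":25,"dp":[0.57,0,0],"spin":0}
    - {"hand":25,"dp":[0.59,0,0],"spin":0}
    - {"hand":25,"dp":[0.6,0,0],"spin":0}
    - {"hand":25,"dp":[0.6,0,0],"spin":0}
    - {"hand":25,"dp":[0.6,0,0],"spin":0}

```text
time: 16.85
ee_pos: [0.5878, 0.2856, 0.0538]
eef_rot: [0.724, 0.69, 0.001, 0.001]
ft_force: [5.7, 0.5, 0.2]
width: 0.0301
grip_force: 10.0
```

Run:
```python
from h import *
s=read_state();print(s['ee_pos'],s['ft_force'])
u=np.array([.048,.99885])
ims=[]
for n in('top','side'):
    t=cam(n)
    for col,z in(('yellow',.02),('green',.066)):
        for c in blobs(t,col,4)[:3]:
            r=rect(t,c,z);print(n,col,cv2.boundingRect(c),r,'s',(u@r[0]).round(1))
    ims.append(t[0])
a=ims[0][140:240,180:300];b=ims[1][210:330,140:290]
A=cv2.resize(a,(480,400),interpolation=2);B=cv2.resize(b,(500,400),interpolation=2)
cv2.imwrite('pics/f.png',cv2.resize(np.hstack([A,B]),(780,318))[:,:,::-1])
```

```text
[0.58782573 0.28557745 0.05375322] [5.73499809 0.52040825 0.1646435 ]
top yellow (211, 185, 5, 7) [array([626.1, 158. ]), array([15.6, 10.4]), np.float64(0.2)] s 187.9
top green (205, 165, 6, 16) [array([660.6, 166. ]), array([38. , 12.5]), np.float64(0.3)] s 197.5
top green (202, 135, 6, 11) [array([743.3, 175.7]), array([26.6, 10.3]), np.float64(18.4)] s 211.2
top green (235, 154, 6, 10) [array([695.6,  92. ]), array([24.7,  9.7]), np.float64(15.8)] s 125.3
side green (201, 236, 4, 13) [array([666.7, 121.7]), array([ 6.2, 34.8]), np.float64(33.5)] s 153.6
side green (241, 185, 6, 4) [array([680.5, -75.7]), array([12.1, 11.4]), np.float64(26.5)] s -42.9
```

View pics/f.png

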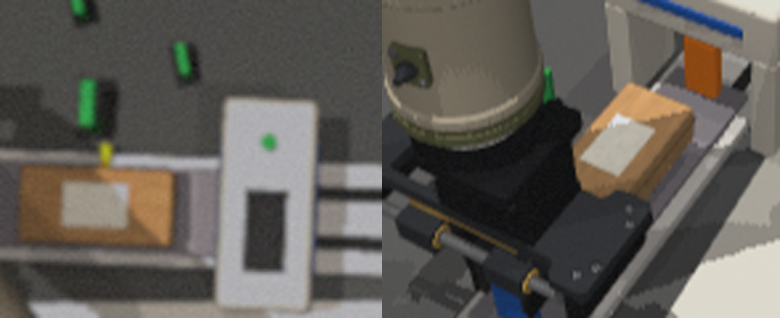

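In the top view the pointer (213,188) is about 10–11 mm short of the flag (208,173), and the box is still centred. I'll draw it 10.5 mm more, then release.

>>> carry_out:
  deltas:
    - {"hand":25,"dp":[0.01,0,0],"spin":0}
    - {"hand":25,"dp":[0.025,0,0],"spin":0}
    - {"hand":25,"dp":[0.036,0,0],"spin":0}
    - {"hand":25,"dp":[0.042,0,0],"spin":0}
    - {"hand":25,"dp":[0.042,0,0],"spin":0}
    - {"hand":25,"dp":[0.042,0,0],"spin":0}
    - {"hand":34,"dp":[0.042,0,0],"spin":0}
    - {"hand":42,"dp":[0.042,0,0],"spin":0}
    - {"hand":55,"dp":[0.042,0,0],"spin":0}
    - {"hand":60,"dp":[0.042,0,0],"spin":0}
    - {"hand":60,"dp":[0.042,0,-0.1],"spin":0}
    - {"hand":60,"dp":[0.042,0,-0.25],"spin":0}
    - {"hand":60,"dp":[0.042,0,-0.45],"spin":0}
    - {"hand":60,"dp":[0.0,0,-0.65],"spin":0}
    - {"hand":60,"dp":[-0.2,0,-0.8],"spin":0}
    - {"hand":60,"dp":[-0.35,0,-0.85],"spin":0}
    - {"hand":60,"dp":[-0.5,0,-0.85],"spin":0}
    - {"hand":60,"dp":[-0.6,0,-0.85],"spin":0}
    - {"hand":60,"dp":[-0.6,0,-0.85],"spin":0}
    - {"hand":60,"dp":[-0.6,0,-0.85],"spin":0}

```text
time: 18.95
ee_pos: [0.5794, 0.1356, 0.2658]
eef_rot: [0.724, 0.69, -0.0, -0.0]
ft_force: [-0.0, 0.8, 1.0]
width: 0.0597
grip_force: 0.0
```

Run:
```python
from h import *
s=read_state();print(s['ee_pos'],s['ft_force'])
u=np.array([.048,.99885])
for n in('wrist','wrist','top','top'):
    t=cam(n)
    for col,z in(('yellow',.02),('green',.066),('blue',.082)):
        for c in blobs(t,col,4)[:1]:
            r=rect(t,c,z);print(n,col,cv2.boundingRect(c),r,'s',(u@r[0]).round(1))
    if n=='wrist': cv2.imwrite('pics/w5.png',cv2.resize(t[0][100:230,220:400,::-1],None,fx=4.4,fy=4.4,interpolation=0))
```

```text
[0.579421   0.1355782  0.26578559] [-0.03067061  0.75144529  0.99707906]
wrist yellow (311, 149, 14, 6) [array([623.3, 168.6]), array([ 6.5, 17.3]), np.float64(87.2)] s 198.3
wrist green (338, 149, 31, 10) [array([660.2, 168.5]), array([10.4, 35.6]), np.float64(87.2)] s 200.0
wrist blue (271, 27, 28, 14) [array([585.8, 294.7]), array([11.9, 27.5]), np.float64(87.2)] s 322.5
wrist yellow (311, 150, 15, 7) [array([623.6, 167.9]), array([ 7.8, 18.6]), np.float64(87.3)] s 197.6
wrist green (338, 151, 32, 10) [array([660.4, 167.4]), array([10.5, 36.2]), np.float64(87.3)] s 198.9
wrist blue (272, 29, 28, 14) [array([586.2, 294. ]), array([12. , 27.5]), np.float64(87.3)] s 321.8
top green (235, 154, 5, 10) [array([695.6,  92. ]), array([24.6,  9.1]), np.float64(13.9)] s 125.3
top green (235, 154, 5, 10) [array([695.6,  92. ]), array([22.9, 10.1]), np.float64(0.0)] s 125.3
```

View pics/w5.png

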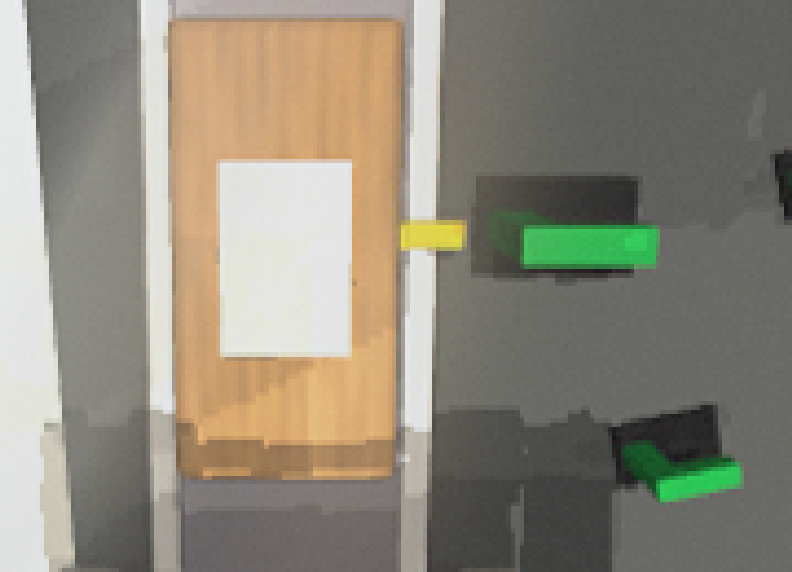

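The zoom shows the pointer within about 1.5 mm of level with the flag, well inside the 10 mm post width. The box is centred on the shuttle and the gripper is clear, so I'm handing in.

```bash
python3 -c "
from bench import *
print(close_job())"
```

```text
the job is handed in; nothing more can be done
None
```

The meal box is centred lengthwise on the rails, and the shuttle is through the arch with its pointer measured about 1.5 mm short of the flag's centre line. I handed the job in at about 19 s, with the gripper clear and the jar, cup and white box left alone.

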